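Set the strip length on the gummed-tape machine by counting clicks

TASK

Set the tape machine for its next cartons: with closed fingertips push the orange-capped selector lever back until it rests against its stop (the end of the slot with the red mark, nearest the green feed key), then push it away from the stop, counting the clicks, and leave it clicked into the third one without ever running past it. Only push the lever, never pinch it, do not press the green feed key, and leave the keys, locks, cartons, packets and tin where they lie.

Things in the scene. Friction and masses are not known exactly. Their poses are not given: they have to be found in the camera images.
- machine: Grey-blue bench gummed-tape machine, fixed to the table while you work, 400 x 265 x 200 mm. Origin on the table under the middle of the selector slot; its x axis runs along the slot, from the stop towards the longer settings; y to the left, z up. The flat control deck, 120 mm above the table, reaches x -170 to +150, y -70 to +60 mm; left of it (y 65 to 187 mm) stand the feed head with its water bottle and the roll well, up to 200 mm above the table.
- selector (a joint): Lever travel in m: 0 against the stop (red tick), growing along the machine's +x to 0.090. Sprung detents every 15 mm: 0 at the stop, first click 0.015, second 0.030, third 0.045 ... sixth 0.090. Leaving a detent takes 5 to 6 N; the push fades at the crest half way, and 1 to 4 mm past it the lever jumps about 5 mm ahead of the finger into the next detent and stays. Starts in the first or second.
- knob (a point): Centre of the lever's black knob, which has an orange cap: 16 mm along the slot, 24 mm across, 28 mm high, its middle 24 mm above the deck (144 mm above the table); it clears the deck by 10 mm and the cap's top is 42 mm above the deck. Axes as the machine's.
- face_back (a point): The half of the knob towards the stop (the face at its machine -x side, 8 mm from the knob's centre): push here to move the lever away from the stop. Pushing the two halves against each other at once counts as pinching.
- face_front (a point): The half of the knob away from the stop (its face 8 mm on the +x side of the knob's centre): push here to move the lever back to the stop.
- slot_stop (a point): Point on the deck (120 mm above the table) under the knob's centre when the lever is against the stop; a red tick on the aluminium scale plate, to the right of the slot, marks it. Black ticks mark the six clicks, and printed brown bars lengthen from the stop on.
- slot_end (a point): Point on the deck under the knob's centre at the sixth click, the far end of the slot, 90 mm along the machine's +x from slot_stop.
- feed_key (a joint): Green round push key, 26 mm across, on the deck 87 mm behind slot_stop (machine -x), its top about 21 mm above the deck; 0 when up, 0.005 m when fully pressed with 4 N. Not to be pressed.
- loose_key: Brass lever key, 88 mm long, lying on the deck beyond the far end of the slot. Bystander.
- lock_a: Mortice lock of bright steel, case 85 x 115 x 16 mm lying flat with a 160 mm brass fore-end and a brass key standing 100 mm high in it, on the table to the right of the machine. Bystander.
- lock_b: Mortice lock as lock_a, of dark steel, also on the right. Bystander.
- carton_a: White filled lock carton, 175 x 105 x 42 mm, on the left of the table. Bystander.
- carton_b: White filled lock carton, as carton_a. Bystander.
- packet_a: White paper-wrapped packet, 100 x 140 x 22 mm, on the right of the table, the lower of two. Bystander.
- packet_b: White paper-wrapped packet, as packet_a, lying on top of it. Bystander.
- screw_tin: Open round steel tin, 70 mm across, 40 mm high, on the right of the table. Bystander.

How it is judged:
By the outcome, as a careful person would: the job done as asked, in the order asked, and still so for the second after the job is handed in, with the robot touching nothing.
It also fails if it takes over 69 s, if anything falls off the work surface, if the arm or the gripper's body presses on something with over 40 N, if the wrist force passes 120 N, or if a joint passes its speed limit or range.

ROBOT

A 7-joint arm with a two-finger parallel gripper is mounted at the origin on the work surface. World frame = base frame: x ahead of the robot, y to its left, z up, the work surface at z = 0. Lengths are in m, angles in rad, forces in N, time in s.
With the tool pointing down it reaches from about 0.425 to 0.825 m from the base axis. Payload 3.6 kg.
Tool frame: the origin (TCP) lies where the fingers leave the gripper's body, on its centre line; the fingertips stand 73 mm ahead of it and the grasp point (between the pads) lies 54 mm ahead of it; z points along the fingers, y is the line along which they close (so a half turn about z gives the same grasp; the last joint's range is limited). The gripper opens to 85 mm and grips with 20 to 120 N. Pads are 22 mm wide; open, the fingers measure 114 mm over their backs; the gripper's body (76 mm by 85 mm) begins 54 mm behind the grasp point. The pads swing forward as they close: fully open they stand 13 mm farther back than shut.
Start: joints at [-1.242, 0.615, -0.013, 1.423, 0.008, 1.103, -0.04], TCP at [0.226, 0.609, 0.304] pointing down, gripper open.
Joint ranges: [-3.12, 3.12], [-0.3, 2.06], [-1.34, 1.32], [0.26, 2.42], [-1.36, 4.5], [0.01, 1.98], [-2.84, 2.84]. Speed limits (rad/s): [2.79, 2.79, 3.14, 3.14, 3.14, 3.14, 3.14].

INTERFACE

Orientations are given as a unit quaternion [x, y, z, w].
In Python, from station import arm, snapshot, camera_info, ticket gives the robot as it stands. Calls block until the motion is done:
- arm.movep(position, orientation): joint-space move of the TCP to a pose.
- arm.line_to(position, velocity=0.15, ori=None): straight line of the TCP; ori=None keeps the orientation; velocity is the mean speed in m/s.
- arm.move_j(angles): joint-space move.
- arm.move_gripper(opening, effort=None): opening from 0.0 (shut) to 1.0 (fully open); effort is the grip in N (None keeps the last); returns when the fingers have stopped.
- arm.pause(seconds).
- arm.ik(position, orientation): joint angles nearest the present ones, or None.
- snapshot(name): name is "scene" or "top"; returns the picture (384x512x3 uint8, blue, green, red); there is no depth.
- camera_info(name): a dict with "fx", "fy", "cx", "cy" (pixels), "dist_coeffs" ([k1, k2, p1, p2, k3] as OpenCV has them; the pictures are not rectified), "R" (3x3) and "t" (3): a world point X has camera coordinates R X + t. Camera axes: x right, y down, z forward; pixel columns grow to the right and rows downward; lengths in m; the calibration is good to about 2 mm. A picture is of the moment at which its call begins. camera_info takes no time and is no camera call.
A pose or a line that the arm cannot do raises arm.MotionError and nothing moves.
- ticket.finish_job(): hands the job in; it is judged then, once.
Readings, each from a call of its own:
- arm.read_time(): time.
- arm.read_joint_positions(): joint angles.
- arm.read_dq(): joint speeds.
- arm.read_effort(): joint torques, N m.
- arm.read_tool_pos(): TCP position.
- arm.read_eef_rot(): TCP orientation.
- arm.read_ft_force(): force on the tool from outside, world axes, zero at the start.
- arm.read_wrist_torque(): the same for the moment, N m.
- arm.read_opening(): opening from 0.0 (shut) to 1.0 (fully open).
- arm.read_finger_force(): force on a finger pad.
Only numpy, scipy, OpenCV 4.12 (cv2) and the standard library are available. Lean on these libraries where they do the work, as an engineer would, in place of code of your own. Each camera call takes 0.05 s, during which the arm holds its last target. There are 200 camera calls.

## Working session

There is one attempt and no reset: what is moved stays moved. The work goes in short steps, each a Python script; the robot and the scene stay as the last script left them, time stands still between calls to the robot, and variables do not carry over. Pictures are saved under pics/ and viewed, at most 10 in all, crops included, and the job is handed in when it is done.

```bash
mkdir -p pics; python3 - <<'E'
from station import arm, snapshot, camera_info
import cv2
for n in("scene","top"):
    im=snapshot(n); cv2.imwrite(f"pics/{n}0.png",im); c=camera_info(n); print(n,c)
a=cv2.imread("pics/scene0.png");b=cv2.imread("pics/top0.png")
cv2.imwrite("pics/s0.png",cv2.resize(a,(780,585)));cv2.imwrite("pics/t0.png",cv2.resize(b,(780,585)))
print(arm.read_time(),arm.read_eef_rot())
E
```

```text
scene {'fx': 492.287261985011, 'fy': 492.287261985011, 'cx': 252.70353795919488, 'cy': 187.21372644181346, 'dist_coeffs': array([0.02028532, 0.        , 0.        , 0.        , 0.        ]), 'R': array([[ 0.53341063,  0.84577846, -0.01148426],
       [ 0.48083803, -0.31436622, -0.81851614],
       [-0.69589358,  0.43108314, -0.57436874]]), 't': array([-0.27946806, -0.14822078,  1.9247333 ])}
top {'fx': 411.4195320241353, 'fy': 411.4195320241353, 'cx': 254.21961339258704, 'cy': 196.32351201463555, 'dist_coeffs': array([-0.08033177,  0.        ,  0.        ,  0.        ,  0.        ]), 'R': array([[-1.58046182e-02, -9.99871543e-01, -2.66678243e-03],
       [-9.92330224e-01,  1.60123349e-02, -1.22573779e-01],
       [ 1.22600734e-01,  7.09097027e-04, -9.92455821e-01]]), 't': array([-1.10250899e-04,  5.25099942e-01,  1.33596710e+00])}
0.1 [ 1.76912182e-01  9.84225957e-01 -1.14508448e-03 -1.87149321e-04]
```

View pics/s0.png

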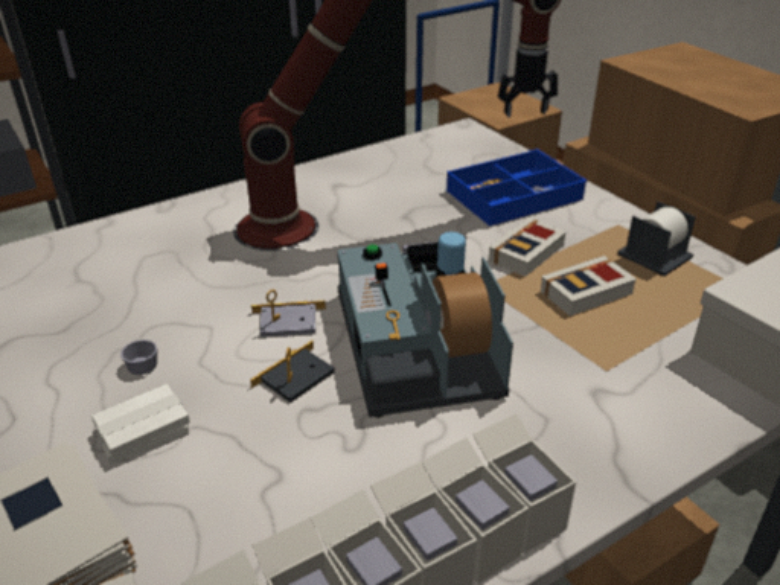

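View pics/t0.png

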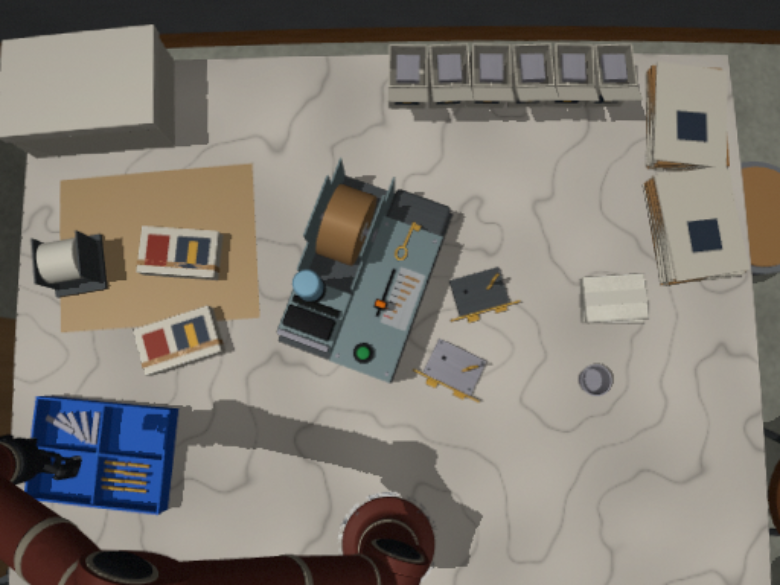

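The scene view shows the machine mid-table with its orange cap at about (382,268) and the green key at about (373,250). In the top view the cap is at (381,304) and the key at (363,352), and the slot runs up and to the right towards the brass key. Next I'll measure these.

```bash
cat > h.py <<'E'
import numpy as np, cv2
from station import arm, snapshot, camera_info
def ray(n,uv):
    c=camera_info(n);K=np.array([[c["fx"],0,c["cx"]],[0,c["fy"],c["cy"]],[0,0,1]])
    p=cv2.undistortPoints(np.array([[uv]],float),K,c["dist_coeffs"])[0,0]
    R=np.array(c["R"]);return -R.T@c["t"],R.T@np.array([p[0],p[1],1])
def onz(n,uv,z):
    o,d=ray(n,uv);return o+d*(z-o[2])/d[2]
def tri(a,b):
    A=np.zeros((3,3));r=np.zeros(3)
    for n,uv in(("scene",a),("top",b)):
        o,d=ray(n,uv);d/=np.linalg.norm(d);P=np.eye(3)-np.outer(d,d);A+=P;r+=P@o
    return np.linalg.solve(A,r)
def pix(n,X):
    c=camera_info(n);K=np.array([[c["fx"],0,c["cx"]],[0,c["fy"],c["cy"]],[0,0,1]])
    return cv2.projectPoints(np.array([X],float),cv2.Rodrigues(np.array(c["R"]))[0],np.array(c["t"]),K,c["dist_coeffs"])[0][0,0]
def blob(im,lo,hi,roi,amin=3):
    x0,y0,x1,y1=roi;m=cv2.inRange(cv2.cvtColor(im[y0:y1,x0:x1],cv2.COLOR_BGR2HSV),lo,hi)
    n,l,s,c=cv2.connectedComponentsWithStats(m)
    return sorted([(int(s[i,4]),(c[i]+[x0,y0]).round(2).tolist()) for i in range(1,n) if s[i,4]>=amin],reverse=True)
E
python3 - <<'E'
from h import *
s=cv2.imread("pics/scene0.png");t=cv2.imread("pics/top0.png")
R={"scene":(215,150,290,230),"top":(180,120,310,260)}
for n,im in(("scene",s),("top",t)):
    print(n,"orange",blob(im,(4,170,120),(16,255,255),R[n])[:4],"green",blob(im,(50,130,40),(75,255,255),R[n])[:3],"red",blob(im,(172,80,80),(180,255,255),R[n])[:3],blob(im,(0,100,80),(4,255,255),R[n])[:3])
c=t[150:250,215:300];d=s[150:230,215:290]
cv2.imwrite("pics/c1.png",np.hstack([cv2.resize(c,(510,600),interpolation=cv2.INTER_CUBIC)[:, :400],cv2.resize(d,(400,600),interpolation=cv2.INTER_CUBIC)]))
E
```

```text
scene orange [(13, [249.85, 174.08])] green [(33, [244.24, 162.97])] red [] []
top orange [(23, [249.39, 199.22])] green [(63, [237.89, 231.21])] red [] []
```

View pics/c1.png

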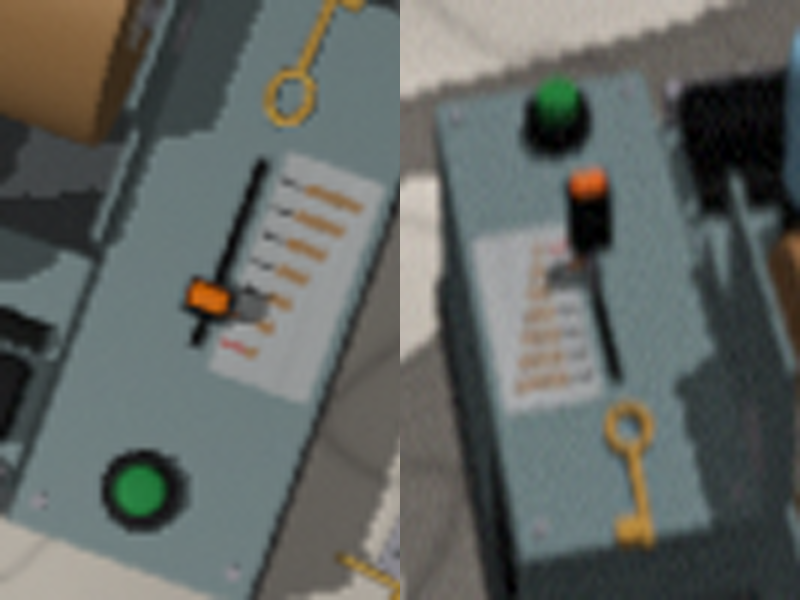

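The crop shows the slot running from crop pixel (195,345) to (263,160), the red tick at (235,347), the cap at (209,298) and the key at (139,490). I'll fit the frame from the key, slot and cap.

```bash
python3 - <<'E'
from h import *
f=lambda u,v:((u+.5)/6-.5+215,(v+.5)/6-.5+150)
cap=onz("top",(249.39,199.22),.162);key=onz("top",(237.89,231.21),.141)
print("cap",cap,"tri",tri((249.85,174.08),(249.39,199.22)),"key",key,"tri",tri((244.24,162.97),(237.89,231.21)))
a=onz("top",f(196,342),.12);b=onz("top",f(263,161),.12)
print("slot",a,b,np.linalg.norm(b-a),np.degrees(np.arctan2(b[1]-a[1],b[0]-a[0])))
# ticks
r=onz("top",f(226,343),.12); e=onz("top",f(287,182),.12); e2=onz("top",f(356,208),.12);r2=onz("top",f(252,352),.12)
print("tick",r,e,np.linalg.norm(e-r),np.degrees(np.arctan2(*(e-r)[1::-1])))
d=e-r;d/=np.linalg.norm(d);L=np.array([-d[1],d[0],0])
for n,p in(("cap",cap),("key",key),("slot a",a),("slot b",b)):print(n,"along from red tick",(p-r)@d,"left",(p-r)@L)
# deck screws corners
for p in((40,500),(232,572)):
    X=onz("top",f(*p),.12);print("screw",X,(X-r)@d,(X-r)@L)
E
```

```text
cap [0.50047287 0.00606471 0.162     ] tri [0.50089193 0.00626861 0.15921472] key [0.40589737 0.04258694 0.141     ] tri [0.40633368 0.04324114 0.13615471]
slot [0.48248524 0.01356411 0.12      ] [ 0.57676367 -0.02268628  0.12      ] 0.10100749036896416 -21.031929384543414
tick [ 0.48171751 -0.00193521  0.12      ] [ 0.56546669 -0.03500136  0.12      ] 0.09004051904539077 -21.545271591583845
cap along from red tick 0.014507024133401847 left 0.01432859607489979
key along from red tick -0.08687256331194643 left 0.01356737870813872
slot a along from red tick -0.004977824360350723 left 0.014698289711438571
slot b along from red tick 0.09602561195617394 left 0.015603255395944446
screw [0.40223896 0.09481479 0.12      ] -0.10945530530670448 0.060802447944194656
screw [ 0.36396757 -0.00320668  0.12      ] -0.10905555572102704 -0.04442467422886149
```

The measurements agree: the slot is at -21.5°, the ticks span 90.0 mm, the key sits 86.9 mm behind the stop, and the lever is at 14.5 mm, the first click. Next I'll close the gripper and approach the front face.

```bash
cat >> h.py <<'E'
from scipy.spatial.transform import Rotation as Ro
A=np.radians(-21.4);D=np.array([np.cos(A),np.sin(A),0]);L=np.array([-D[1],D[0],0])
P0=np.array([0.48171751,-0.00193521,0])+0.0143*L   # stop point (z=0)
ORI=Ro.from_matrix(np.c_[-D,-np.cross([0,0,-1],D),[0,0,-1]]).as_quat()
def W(s,z): return P0+s*D+np.array([0,0,z])
def S(): p=np.array(arm.read_tool_pos());return (p-P0)@D,(p-P0)@L,p[2]
def F(): return float(np.array(arm.read_ft_force())@D)
ZL=.210
E
python3 - <<'E'
from h import *
print(arm.ik(W(.05,.33),ORI),arm.ik(W(.05,ZL),ORI),arm.ik(W(-.04,ZL),ORI))
arm.move_gripper(0.0)
arm.movep(W(.05,.33),ORI); print(arm.read_time(),S())
arm.line_to(W(.05,ZL),.12); print(arm.read_time(),S(),arm.read_opening(),np.round(arm.read_ft_force(),2))
for n in("scene","top"): cv2.imwrite(f"pics/{n}1.png",snapshot(n))
s=cv2.imread("pics/scene1.png")[130:230,200:300];t=cv2.imread("pics/top1.png")[150:250,200:300]
cv2.imwrite("pics/c2.png",np.hstack([cv2.resize(x,(400,400),interpolation=cv2.INTER_CUBIC) for x in(t,s)]))
E
```

```text
[-0.17999272  0.4121198   0.22117314  1.72849307 -0.10379586  1.01238265
  1.27562353] [-0.07827029  0.55315206  0.07533782  1.87446023 -0.06027084  0.71614925
  1.22865033] [-0.15846725  0.4520871   0.07286016  2.09259318 -0.05645693  0.59869758
  1.15104431]
3.3167 (np.float64(0.049657494821806446), np.float64(0.0012909291201112887), np.float64(0.3298938932991079))
4.4667 (np.float64(0.05045327337944016), np.float64(0.00013369032969211462), np.float64(0.2106525754934503)) -0.0008525515933409922 [0.25 0.17 0.2 ]
```

View pics/c2.png

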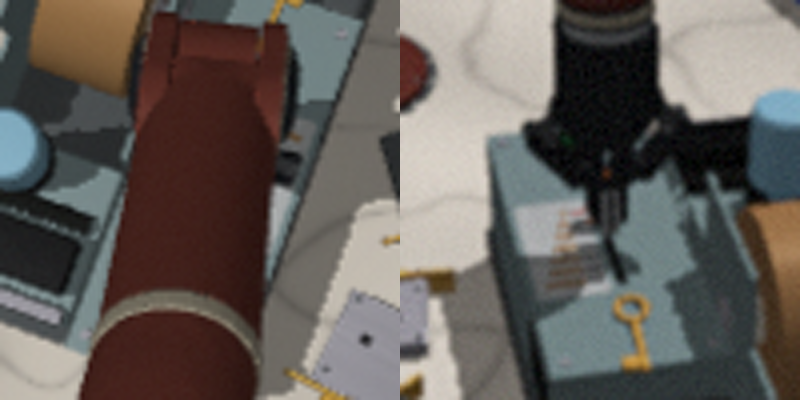

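The scene crop shows the closed tips at about (607,215), over the slot just in front of the knob; the top view is hidden by the arm. Next I'll push back towards the stop while watching the force.

```bash
python3 - <<'E'
from h import *
f0=F(); c=.046; arm.line_to(W(c,ZL),.05); out=[]
while c>.012:
    c-=.001; arm.line_to(W(c,ZL),.02); f=F()-f0; out.append((round(c*1e3,1),round(S()[0]*1e3,1),round(f,1)))
    if f>9: break
print(out,arm.read_time())
E
```

```text
[(45.0, np.float64(45.0), -0.8), (44.0, np.float64(44.0), -0.3), (43.0, np.float64(42.9), -0.7), (42.0, np.float64(41.9), 0.8), (41.0, np.float64(41.0), 0.1), (40.0, np.float64(39.9), 0.4), (39.0, np.float64(38.9), -0.5), (38.0, np.float64(37.9), -0.4), (37.0, np.float64(36.9), -0.6), (36.0, np.float64(35.9), -0.5), (35.0, np.float64(34.9), -1.0), (34.0, np.float64(34.2), 1.4), (33.0, np.float64(33.9), 2.2), (32.0, np.float64(33.3), 4.2), (31.0, np.float64(32.8), 5.1), (30.0, np.float64(31.5), 4.0), (29.0, np.float64(29.8), 4.5), (28.0, np.float64(27.4), 1.0), (27.0, np.float64(25.9), -0.1), (26.0, np.float64(25.1), -0.7), (25.0, np.float64(24.6), -0.7), (24.0, np.float64(23.9), 0.1), (23.0, np.float64(22.9), -1.6), (22.0, np.float64(21.9), 0.4), (21.0, np.float64(20.9), 0.4), (20.0, np.float64(19.9), -0.0), (19.0, np.float64(19.3), 0.2), (18.0, np.float64(19.1), 4.0), (17.0, np.float64(18.9), 5.6), (16.0, np.float64(18.8), 7.3), (15.0, np.float64(18.6), 9.3)] 12.5667
```

The lever is against its stop: a stiff rise to 9 N with contact at s = 19.3, against 19 expected. Next I'll lift, go behind the knob and check with the camera.

```bash
python3 - <<'E'
from h import *
arm.line_to(W(.028,ZL),.06); arm.line_to(W(.028,.27),.12); arm.line_to(W(-.034,.27),.12)
for n in("scene","top"): cv2.imwrite(f"pics/{n}2.png",snapshot(n))
im=cv2.imread("pics/scene2.png")
print(blob(im,(4,170,100),(16,255,255),(215,150,290,230)),[pix("scene",W(q,.162)).round(1) for q in(0,.015)])
arm.line_to(W(-.034,ZL),.12); print(S(),arm.read_time(),np.round(arm.read_ft_force(),2))
cv2.imwrite("pics/scene3.png",snapshot("scene"))
cv2.imwrite("pics/c3.png",np.hstack([cv2.resize(x[130:230,200:300],(400,400),interpolation=cv2.INTER_CUBIC) for x in(im,cv2.imread("pics/scene3.png"))]))
E
```

```text
[(10, [248.5, 171.4])] [array([248.8, 170.7]), array([249.7, 173.4])]
(np.float64(-0.033449001306113585), np.float64(4.6868076696640364e-05), np.float64(0.21026584668222603)) 15.0 [ 0.14 -0.72 -0.38]
```

View pics/c3.png

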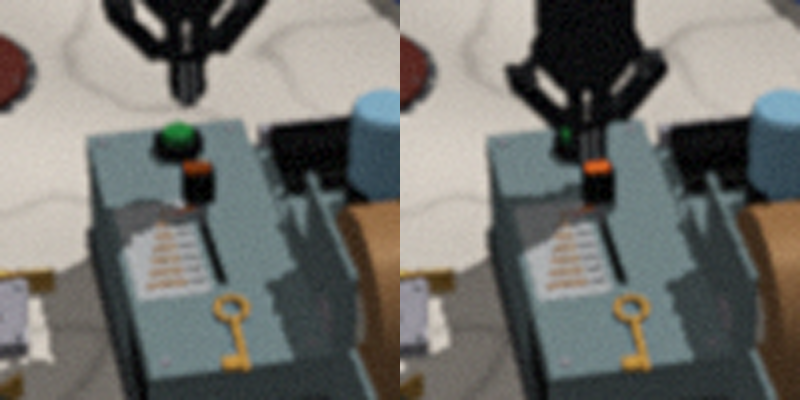

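The cap at (248.5,171.4) matches the stop prediction, and the tips stand behind the knob, in front of the key. Next I'll push through two clicks and check.

```bash
cat >> h.py <<'E'
def push(c,end,f0):
    out=[]
    while c<end-1e-9:
        c+=.001; arm.line_to(W(c,ZL),.02); out.append((round(c*1e3),round(float(S()[0]*1e3),1),round(F()-f0,1)))
    arm.pause(.2)
    im=snapshot("scene");b=blob(im,(4,170,100),(16,255,255),(215,150,290,230))
    print(out,arm.read_time(),b,[(q,(pix("scene",W(q/1e3,.162))+[-.1,.7]).round(1).tolist()) for q in(15,30,45)])
    return im
E
python3 - <<'E'
from h import *
f0=F();print(f0)
arm.line_to(W(-.024,ZL),.04)
push(-.024,.009,f0)
E
```

```text
-0.6014297393058922
[(-23, -23.1, -0.0), (-22, -21.9, 0.2), (-21, -20.9, -0.6), (-20, -19.9, 1.4), (-19, -18.9, 0.4), (-18, -18.4, -1.3), (-17, -18.0, -3.1), (-16, -17.5, -5.0), (-15, -16.6, -5.4), (-14, -15.2, -4.7), (-13, -13.1, -2.3), (-12, -11.3, -0.3), (-11, -10.1, -0.3), (-10, -9.0, 0.5), (-9, -8.6, -0.3), (-8, -7.8, 1.2), (-7, -6.9, 0.6), (-6, -5.9, 0.5), (-5, -4.9, 0.6), (-4, -3.9, 1.1), (-3, -3.4, -0.4), (-2, -3.0, -3.8), (-1, -2.5, -5.3), (0, -1.6, -5.7), (1, -0.1, -5.0), (2, 2.0, -3.0), (3, 3.7, -0.7), (4, 4.9, 0.1), (5, 5.9, 1.1), (6, 6.4, 1.4), (7, 7.1, 0.9), (8, 8.1, 0.1), (9, 9.1, 0.5)] 23.95 [(11, [250.73, 176.55])] [(15, [249.6, 174.1]), (30, [250.5, 176.8]), (45, [251.4, 179.5])]
```

The lever is at the second click, with contacts 15 mm apart (-18.8, -3.8). The third contact should come at 11.2 and the jump by about 22.7, so I'll stop at 23.

```bash
python3 - <<'E'
from h import *
f0=-.6
push(.009,.023,f0)
arm.line_to(W(.008,ZL),.06); arm.line_to(W(.008,.27),.12); arm.line_to(W(-.03,.33),.12)
im=snapshot("scene");cv2.imwrite("pics/scene4.png",im)
print(blob(im,(4,170,100),(16,255,255),(215,150,290,230)),arm.read_time())
cv2.imwrite("pics/c4.png",cv2.resize(im[130:230,200:300],(600,600),interpolation=cv2.INTER_CUBIC))
E
```

```text
[(10, 10.1, -0.0), (11, 11.1, 0.9), (12, 11.6, -1.0), (13, 12.0, -4.3), (14, 12.5, -5.5), (15, 13.4, -5.8), (16, 14.9, -4.1), (17, 17.0, -2.7), (18, 18.7, -1.0), (19, 19.9, -0.2), (20, 20.9, 0.5), (21, 21.4, 0.6), (22, 22.1, 0.6), (23, 23.1, 0.4)] 27.7 [(12, [251.5, 179.5])] [(15, [249.6, 174.1]), (30, [250.5, 176.8]), (45, [251.4, 179.5])]
[(15, [251.6, 179.73])] 29.5417
```

View pics/c4.png

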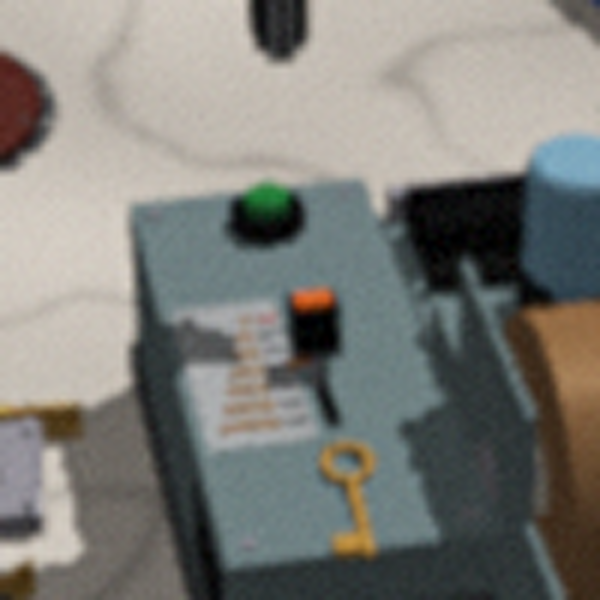

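The cap at (251.6,179.7) matches the third click (251.4,179.5). The arm is clear, with the key and the brass key undisturbed.

```bash
python3 -c "
from station import ticket
print(ticket.finish_job())"
```

```text
the job is handed in; nothing more can be done
None
```

I pushed the lever back to its stop, then forward three clicks; it rests in the third click (45 mm) without having run past it, and the job was handed in at about 30 s with the arm clear.

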